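# Sort the bench oddments into the three trays

## Robot

A 6-joint arm with a two-finger parallel gripper is mounted at the origin on a cart in front of the work surface, level with it; the furniture and walls round the work are solid. World frame = base frame: x ahead of the robot, y to its left, z up, the work surface at z = 0. Lengths are in m, angles in rad, forces in N, time in s.
With the tool pointing down it reaches from about 0.3 to 0.775 m from the base axis. Payload 14.6 kg.
Tool frame: the origin (TCP) lies midway between the tips of the shut fingers; the grasp point (between the pads) lies 19 mm behind it; z points along the fingers, y is the line along which they close (so a half turn about z gives the same grasp; the last joint's range is limited). The gripper opens to 94 mm and grips with 3 to 60 N. Pads are 16 mm wide; open, the fingers measure 119 mm over their backs; the gripper's body (75 mm by 177 mm) begins 78 mm behind the grasp point.
Start: joints at [1.058, 0.3, 1.521, -0, 1.321, -0.067], TCP at [0.237, 0.496, 0.205] pointing down, gripper open.
Joint ranges: [-3.03, 3.03], [-0.79, 2.21], [0.23, 2.52], [-1.04, 4.18], [0, 3.07], [-2.55, 2.55]. Speed limits (rad/s): [2.22, 2.22, 2.57, 3.14, 3.14, 3.14].

## Interface

Orientations are given as [roll, pitch, yaw] about the fixed x, y, z axes, in that order (R = Rz(yaw) Ry(pitch) Rx(roll)).
In Python, from station import ctrl gives the robot as it stands. The module is installed in compiled form; this text tells all that it offers.
- The arm moves only by the tool servo_tool, never from a script. Its argument "plan" is a list of rows, each a list of 7 numbers: the opening in per cent of the stroke, from 0 (shut) to 100 (fully open), then the shift along the tool's x, y, z in m, then the turn, a rotation vector about the tool's x, y, z in rad. A call has exactly 8 rows; each row shifts and turns the commanded pose from where the row before left it, along the tool's axes as they then stand; what a row does not reach is not made up. A row lasts 1/8 s, in which the tool goes at most 62.5 mm and 10.7 degrees, less where a joint would pass 70% of its speed; a pose out of reach is approached as far as the arm can. A call with a gripper value outside its range is refused whole. The fingers move at their own pace and stop on an object; "force" is the grip in N (left out, the last holds). Time passes only in rows, so rows that do not move let the fingers close, or fill a call up. It gives the time, the measured TCP pose, the force, the opening and the grip force at its end, in the units of the state.
- ctrl.get_obs(): the state, without advancing time (a new reading comes with each control period).
- ctrl.camera(name): name is "scene" or "side" or "wrist"; returns a dict with "pixels" (480x640x3 uint8, red, green, blue), "z_map" (480x640 float32, m along the optical axis (not along the pixel's ray), 0 where there is no reading), "mtx" (3x3 intrinsics, pixels), "pose" (4x4, takes a point from camera to world coordinates). Camera axes: x right, y up, looking along -z (the intrinsics and any distortion apply to the point x, -y, -z); pixel columns grow to the right and rows downward; lengths in m; the calibration is good to about 2 mm. A picture is of the moment at which its call begins.
- ctrl.hand_in(): hands the job in; it is judged then, once.
The state is a dict: "time_s": time; "qpos": joint angles; "joint_vel": joint speeds; "tau": joint torques, N m; "ee_pos": TCP position; "eef_rot": TCP orientation; "force": force on the tool from outside, world axes, zero at the start; "moment": the same for the moment, N m; "grip_width": finger opening in m; "grip_force": force on a finger pad.
Only numpy, scipy, OpenCV 4.12 (cv2) and the standard library are available. Lean on these libraries where they do the work, as an engineer would, in place of code of your own. Each camera call takes 0.05 s, during which the arm holds its last target. There are 200 camera calls.

## Task

Sort the mixed things on the bench into the three trays: stand both sample vials in the blue tray, stand both brass weights in the wooden tray, and lay the folded hand lens flat in the green tray, each on the tray's floor. Leave the dark weight and the open metal tin where they are.

Things in the scene. Friction and masses are not known exactly. Their poses are not given: they have to be found in the camera images.
- vial_red_cap_mid (a point): sample vial with red screw cap, clear body, round, 28 mm across and 65 mm tall. Site at its centre; own z points up through the top; upright at the start. The point lies 32.5 mm above its foot. Grip it round the body from above
- vial_black_cap_mid (a point): sample vial with black screw cap, clear body, round, 24 mm across and 57 mm tall. Site at its centre; own z points up through the top; upright at the start. The point lies 28.5 mm above its foot. Grip it round the body from above
- brass_large_mid (a point): larger brass balance weight, a round body 38 mm across with a narrower knob on top, 50 mm tall in all, about 0.5 kg. Site at its centre; own z points up through the top; upright at the start. The point lies 25 mm above its foot. The sides are straight up to 32 mm above the foot: grip there
- brass_small_mid (a point): smaller brass balance weight, a round body 28 mm across with a narrower knob on top, 38 mm tall in all, about 0.2 kg. Site at its centre; own z points up through the top; upright at the start. The point lies 19 mm above its foot. The sides are straight up to 24 mm above the foot: grip there
- loupe_mid (a point): folded pocket hand lens (loupe): a steel cover with rounded ends over a black lens, 28 mm along its own x, 46 mm along its own y, 16 mm thick, about 60 g, lying flat; it stays folded. Site at its centre, 8 mm above its underside; own z up. Grip it across x
- blue_tray: blue plastic tray fixed to the bench, 116 x 88 mm outside, with a flat inner floor 108 x 80 mm that lies 4 mm above the bench, walls 4 mm thick and 18 mm high (rim top 20 mm above the bench). Origin: centre of the underside, on the bench. Own x runs along the long side, own y across the short side, z up. Room for two things in a row along x
- wood_tray: brown wooden tray fixed to the bench, 116 x 88 mm outside, with a flat inner floor 108 x 80 mm that lies 4 mm above the bench, walls 4 mm thick and 18 mm high (rim top 20 mm above the bench). Origin: centre of the underside, on the bench. Own x runs along the long side, own y across the short side, z up. Room for two things in a row along x
- green_tray: green plastic tray fixed to the bench, 116 x 88 mm outside, with a flat inner floor 108 x 80 mm that lies 4 mm above the bench, walls 4 mm thick and 18 mm high (rim top 20 mm above the bench). Origin: centre of the underside, on the bench. Own x runs along the long side, own y across the short side, z up. Room for two things in a row along x
- dark_weight_mid (a point): bystander: dark iron balance weight, 46 mm across, 42 mm tall; to be left alone. Site at its centre, 21 mm above the bench
- open_tin_mid (a point): bystander: open grey metal tin, 53 mm across, 40 mm tall; to be left alone. Site at its centre, 20 mm above the bench
Not all that is in view belongs to the job. Of the things shaped like the wood_tray, the brown one is meant.

How it is judged:
At the end, for the whole second after the job is handed in: Vials in the blue tray and brass weights in the wooden tray, upright within 0.15 rad; hand lens in the green tray, lying flat; each centre inside the inner outline (52 mm along, 38 mm across from the middle), at most 5 mm above resting height, at rest (under 0.02 m/s) (x of vial_red_cap_mid in the frame of blue_tray between -0.052 and 0.052 m and y of vial_red_cap_mid in the frame of blue_tray between -0.038 and 0.038 m and z of vial_red_cap_mid in the frame of blue_tray below 0.0415 m and angle between each of vial_red_cap_mid, vial_black_cap_mid, brass_large_mid, brass_small_mid's own z axis and vertical below 0.15 rad and linear speed of each of vial_red_cap, vial_black_cap, brass_large, brass_small, loupe below 0.02 m/s and x of vial_black_cap_mid in the frame of blue_tray between -0.052 and 0.052 m and y of vial_black_cap_mid in the frame of blue_tray between -0.038 and 0.038 m and z of vial_black_cap_mid in the frame of blue_tray below 0.0375 m and x of brass_large_mid in the frame of wood_tray between -0.052 and 0.052 m and y of brass_large_mid in the frame of wood_tray between -0.038 and 0.038 m and z of brass_large_mid in the frame of wood_tray below 0.034 m and x of brass_small_mid in the frame of wood_tray between -0.052 and 0.052 m and y of brass_small_mid in the frame of wood_tray between -0.038 and 0.038 m and z of brass_small_mid in the frame of wood_tray below 0.028 m and x of loupe_mid in the frame of green_tray between -0.052 and 0.052 m and y of loupe_mid in the frame of green_tray between -0.038 and 0.038 m and z of loupe_mid in the frame of green_tray below 0.017 m); the robot touches nothing.
It fails at once if the dark weight is moved more than 15 mm (distance of dark_weight_mid from where it was at the start of the episode above 0.015 m).
It fails at once if the open metal tin is moved more than 15 mm (distance of open_tin_mid from where it was at the start of the episode above 0.015 m).
It also fails if it takes over 144 s, if anything falls off the work surface, if the arm or the gripper's body presses on something with over 40 N, if the wrist force passes 120 N, or if a joint passes its speed limit or range.

## Working session

There is one attempt and no reset: what is moved stays moved. The work goes in short steps, Python scripts to look and compute and a tool call to move; the robot and the scene stay as the last step left them, time stands still between calls to the robot, and variables do not carry over. Pictures are saved under pics/ and viewed, at most 14 in all, crops included, and the job is handed in when it is done.

Besides the shell and the picture viewer there is one more tool, called as name(argument=value, ...) on one line, values as JSON. servo_tool: Moves the arm, as the interface text tells. Its arguments: {"type":"object","properties":{"plan":{"type":"array","items":{"type":"array","items":{"type":"number"}}},"force":{"type":"number"}},"required":["plan"]}

```bash
mkdir -p pics; cat > h.py <<'E'
import numpy as np, cv2
from station import ctrl
def snap(n,f=None):
    c=ctrl.camera(n)
    if f: cv2.imwrite('pics/'+f,c['pixels'][:,:,::-1])
    return c
def world(c):
    z=c['z_map'].astype(float);K=np.array(c['mtx']);T=np.array(c['pose'])
    v,u=np.mgrid[:480,:640]
    x=(u-K[0,2])/K[0,0]*z;y=(v-K[1,2])/K[1,1]*z
    P=np.stack([x,-y,-z],-1)@T[:3,:3].T+T[:3,3]
    P[z==0]=np.nan
    return P
E
python3 - <<'E'
from h import *
for n in('scene','side'):
    c=snap(n,n+'1.png');np.savez(n+'1.npz',P=world(c),I=c['pixels']);print(n,c['pose'],c['mtx'])
print(ctrl.get_obs())
E
```

```text
scene [[ 0.85076138  0.28653616 -0.44057021 -0.0586068 ]
 [-0.52550552  0.47497116 -0.70586568 -0.60188937]
 [ 0.00700211  0.83204533  0.55466345  0.73808167]
 [ 0.          0.          0.          1.        ]] [[599.18650111   0.         318.43443614]
 [  0.         599.18650111 238.92385926]
 [  0.           0.           1.        ]]
side [[ 0.90870024  0.25515563 -0.33039292  0.22757144]
 [-0.41724907  0.53064707 -0.73777836 -0.37203867]
 [-0.01292627  0.80827551  0.58866257  0.56193467]
 [ 0.          0.          0.          1.        ]] [[476.23985667   0.         327.29125708]
 [  0.         476.23985667 244.05248514]
 [  0.           0.           1.        ]]
{'time_s': 0.1, 'qpos': array([ 1.05839746e+00,  3.00431338e-01,  1.52154250e+00,  2.22103353e-05,
        1.32069323e+00, -6.65743895e-02]), 'joint_vel': array([-0.00013796, -0.00306306, -0.00046449,  0.00044898, -0.00052044,
       -0.00090866]), 'tau': array([ 1.90215571e-03, -5.32645226e+01, -3.53283584e+01,  7.10298331e-02,
        2.34896585e-02, -3.88178023e-05]), 'ee_pos': array([0.23702579, 0.49603462, 0.20492446]), 'eef_rot': array([-3.14052205e+00, -9.29415048e-05,  2.69576262e+00]), 'force': array([-0.10692394, -0.58995708,  0.4165875 ]), 'moment': array([0.00381458, 0.01843409, 0.02973858]), 'grip_force': 0.0, 'grip_width': 0.09414536654976434}
```

View pics/scene1.png

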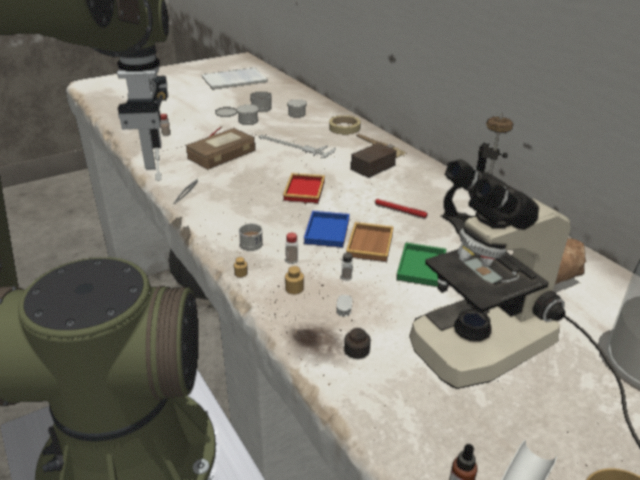

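View pics/side1.png

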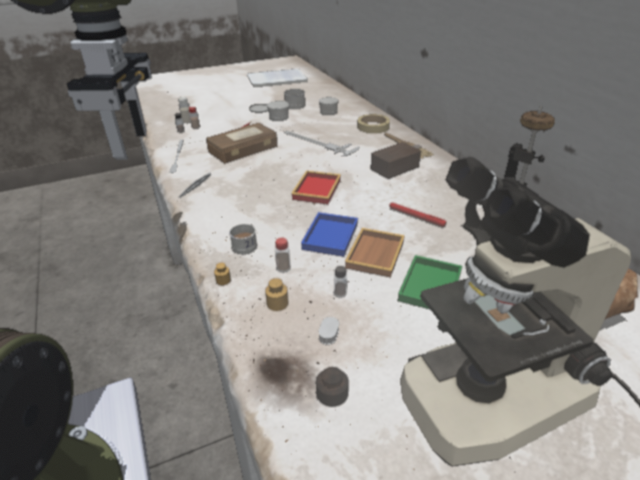

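The scene view shows the tin (251,237), red vial (292,247), small brass (240,267), large brass (294,279), black vial (347,265), loupe (344,303) and dark weight (357,343). The trays are blue (327,228), brown (370,241) and green (424,265), with the microscope next to green. The side view agrees.

```bash
python3 - <<'E'
from h import *
W={'scene':dict(redv=(280,230,304,265),smallb=(230,256,251,278),largeb=(283,263,306,294),blackv=(338,250,357,281),loupe=(333,290,356,317),dark=(342,326,374,358),tin=(236,222,266,252)),
'side':dict(redv=(272,235,294,273),smallb=(212,260,234,286),largeb=(263,276,291,311),blackv=(331,263,350,299),loupe=(316,315,342,344),dark=(313,364,352,407),tin=(227,222,260,254))}
for n in W:
    d=np.load(n+'1.npz');P=d['P'];I=d['I'].astype(int)
    hsv=cv2.cvtColor(d['I'],cv2.COLOR_RGB2HSV)
    for k,(a,b,c,e) in W[n].items():
        p=P[b:e,a:c].reshape(-1,3);p=p[np.isfinite(p[:,0])]
        p=p[p[:,2]>.006]
        if len(p)==0: print(n,k,'none');continue
        zt=np.percentile(p[:,2],97)
        # top points
        t=p[p[:,2]>zt-.005]
        ctr=lambda q:(q[:,:2].min(0)+q[:,:2].max(0))/2
        print(n,k,len(p),'ztop %.3f'%zt,'top',ctr(t).round(4),np.ptp(t[:,:2],axis=0).round(3),'all',ctr(p).round(4),np.ptp(p[:,:2],axis=0).round(3))
        if k=='loupe':
            r=cv2.minAreaRect((t[:,:2]*1000).astype(np.float32));print(r)
    H,S,V=hsv[...,0],hsv[...,1],hsv[...,2]
    roi={'scene':dict(blue=(300,205,355,250),wood=(345,218,398,263),green=(395,238,450,290)),'side':dict(blue=(298,208,362,258),wood=(343,225,408,278),green=(395,252,465,312))}[n]
    for k,(a,b,c,e) in roi.items():
        lo,hi={'blue':(105,130),'wood':(5,22),'green':(50,85)}[k]
        m=np.zeros(H.shape,bool);m[b:e,a:c]=True
        m&=(H>=lo)&(H<=hi)&(S>80)
        nb,l,st,_=cv2.connectedComponentsWithStats(m.astype(np.uint8))
        m=l==1+np.argmax(st[1:,4])
        p=P[m];p=p[np.isfinite(p[:,0])]; p=p[(p[:,2]>-.01)&(p[:,2]<.03)]
        r=cv2.minAreaRect((p[:,:2]*1000).astype(np.float32))
        f=p[np.abs(p[:,2]-np.median(p[:,2]))<.004];rf=cv2.minAreaRect((f[:,:2]*1000).astype(np.float32))
        print(n,k,len(p),'z',np.percentile(p[:,2],[5,50,97]).round(4),np.round(r[0],1),np.round(r[1],1),round(r[2],1),'| floor',np.round(rf[0],1),np.round(rf[1],1),round(rf[2],1))
    fl=P[300:312,400:402] if n=='scene' else P[320:330,380:390]
    print('bench z',np.nanmedian(fl[...,2]))
E
```

```text
scene redv 375 ztop 0.067 top [0.4354 0.2976] [0.021 0.024] all [0.4541 0.3084] [0.067 0.056]
scene smallb 217 ztop 0.039 top [0.3259 0.3115] [0.017 0.02 ] all [0.324  0.3099] [0.028 0.034]
scene largeb 437 ztop 0.052 top [0.3924 0.2117] [0.022 0.026] all [0.393  0.2088] [0.039 0.036]
scene blackv 338 ztop 0.059 top [0.5009 0.1888] [0.018 0.02 ] all [0.5236 0.2115] [0.071 0.074]
scene loupe 215 ztop 0.020 top [0.4442 0.1098] [0.037 0.041] all [0.4442 0.1098] [0.037 0.041]
((444.10040283203125, 111.08924865722656), (48.5455207824707, 26.353540420532227), 55.78984832763672)
scene dark 670 ztop 0.044 top [0.4003 0.0061] [0.03  0.031] all [0.4006 0.0058] [0.046 0.046]
scene tin 556 ztop 0.041 top [0.3897 0.394 ] [0.053 0.06 ] all [0.3897 0.394 ] [0.053 0.06 ]
scene blue 1264 z [0.0025 0.0059 0.0209] [559.9 352.1] [125.8  87.3] 49.5 | floor [557.9 353.7] [124.9  81.7] 51.8
scene wood 1365 z [0.0024 0.006  0.0212] [611.9 259.6] [123.9  87.7] 45.6 | floor [611.1 259.6] [123.1  81. ] 46.2
scene green 1228 z [0.0028 0.0059 0.0211] [653.2 135.1] [122.   84.6] 43.1 | floor [652.4 136.2] [121.8 
[... 470 characters left out ...]
39 0.043] all [0.4436 0.1089] [0.039 0.043]
((443.5703430175781, 110.20050048828125), (48.111934661865234, 27.92942237854004), 51.07881546020508)
side dark 1044 ztop 0.043 top [0.4007 0.0058] [0.029 0.03 ] all [0.4002 0.0051] [0.046 0.045]
side tin 663 ztop 0.039 top [0.3898 0.394 ] [0.052 0.056] all [0.3898 0.394 ] [0.052 0.056]
side blue 1621 z [0.0016 0.0043 0.0197] [558.1 350.3] [119.3  88.5] 49.6 | floor [557.1 351.1] [117.9  81.5] 50.8
side wood 1531 z [0.0015 0.0036 0.0199] [610.8 257.6] [118.3  88.2] 46.0 | floor [616.4 267.7] [93.7 77.3] 45.6
side green 1162 z [0.0016 0.0034 0.0196] [652.2 134.8] [116.4  84. ] 42.1 | floor [659.5 142.9] [94.8 78.4] 42.7
bench z -0.000858176133691102
```

servo_tool(plan=[[70,0,0,0,0,0,0.15],[70,0,0,0,0,0,0.15],[70,0,0,0,0,0,0.15],[70,0,0,0,0,0,0.15],[70,0,0,0,0,0,0.15],[70,0,0,0,0,0,0.15],[70,0,0,0,0,0,0.15],[70,0,0,0,0,0,0.075]], force=25)

```text
time_s: 1.1
ee_pos: [0.2371, 0.4961, 0.2051]
eef_rot: [-3.141, 0.001, 1.567]
force: [0.0, 0.2, -0.2]
grip_width: 0.0658
grip_force: 0.0
```

```bash
python3 - <<'E'
import numpy as np
P=np.concatenate([np.load(n+'1.npz')['P'].reshape(-1,3) for n in('scene','side')])
P=P[np.isfinite(P[:,0])]
print('max height cm; rows x .56.., cols y .26 down to -.1 step .02')
for x in np.arange(.56,.86,.02):
    print('%.2f'%x,' '.join('%3d'%(100*max(0,s[:,2].max())) if len(s:=P[(abs(P[:,0]-x)<.01)&(abs(P[:,1]-y)<.01)]) else '  .' for y in np.arange(.26,-.11,-.02)))
E
```

```text
max height cm; rows x .56.., cols y .26 down to -.1 step .02
0.56   2   2   2   0   0   0   0   0   0   0   0   0   0   .  17  29  33  33  32
0.58   0   0   2   2   0   0   2   2   0   0   0   0   0   .  17  32  32  32  32
0.60   0   0   0   2   2   2   2   2   2   0   0   0   0   .   5  17  31  31  31
0.62   0   0   2   2   2   2   0   0   2   2   0   0   0   .   .   4  30  18  18
0.64   0   2   2   1   2   1   0   0   0   2   2   0   0   .   .   .   4  17  26
0.66   2   2   0   2   1   0   0   0   0   .   0   0   0   .   .   .   .  26  26
0.68   2   0   0   2   2   0   0   1   .   .   .   .   .   .   .   .   .  26  26
0.70   0   0   0   0   2   2   2   2   .   .   .   .   .   .   .   .   .  25  24
0.72   0   0   0   0   0   2   2   0   .   .   .   .   .   .   .   .   .   .   .
0.74   0   0   0   0   0   0   0   0   .   .   .   .   .   .   .   .   .   .   .
0.76   0   0   0   0   0   0   .   .   .   .   .   .   .   .   .   .   .   .   .
0.78   0   0   0   0   0   0   .   .   .   .   .   .   .   .   .   .   .   .   .
0.80   0   0   0   0   0   0   .   .   .   .   .   .   .   .   .   .   3   0   0
0.82   8   8   1   1   .   .   .   .   .   .   .   .   .   .   .   .   6   5   0
0.84   8   9  19  26  26  26   .   .   .   0   .   .   .   .   .   7   7   5   0
```

servo_tool(plan=[[70,-0.028,0.028,0,0,0,-0.004],[70,-0.029,0.029,0,0,0,0],[70,-0.029,0.029,0,0,0,0],[70,-0.029,0.029,0,0,0,0],[70,-0.029,0.028,0.02,0,0,0],[70,-0.028,0.028,0.02,0,0,0],[70,-0.028,0.028,0.02,0,0,0],[70,0,0,0,0,0,0]])

```text
time_s: 2.1
ee_pos: [0.4373, 0.295, 0.1438]
eef_rot: [-3.139, 0.002, 1.572]
force: [-0.5, -0.0, -0.6]
grip_width: 0.0658
grip_force: 0.0
```

```bash
python3 - <<'E'
from h import *
print(ctrl.get_obs()['ee_pos'],ctrl.get_obs()['eef_rot'])
c=snap('wrist','w1.png');print(np.array(c['pose']).round(3),c['mtx'][0][0])
P=world(c);m=np.isfinite(P[...,0])
for k,x,y,z in(('red',.436,.296,.05),):
    s=P[m&(abs(P[...,0]-x)<.03)&(abs(P[...,1]-y)<.03)&(P[...,2]>z)&(P[...,2]<.08)]
    print(k,len(s),s[:,:2].min(0) if len(s) else 0,s[:,:2].max(0)if len(s) else 0)
E
```

```text
[0.43734454 0.29504433 0.14375648] [-3.13891541e+00  1.73655746e-03  1.57184556e+00]
[[ 1.    -0.002  0.002  0.438]
 [ 0.001  0.961  0.278  0.376]
 [-0.002 -0.278  0.961  0.323]
 [ 0.     0.     0.     1.   ]] 423.469219953374
red 1203 [0.42554205 0.28671272] [0.45097633 0.31055257]
```

View pics/w1.png

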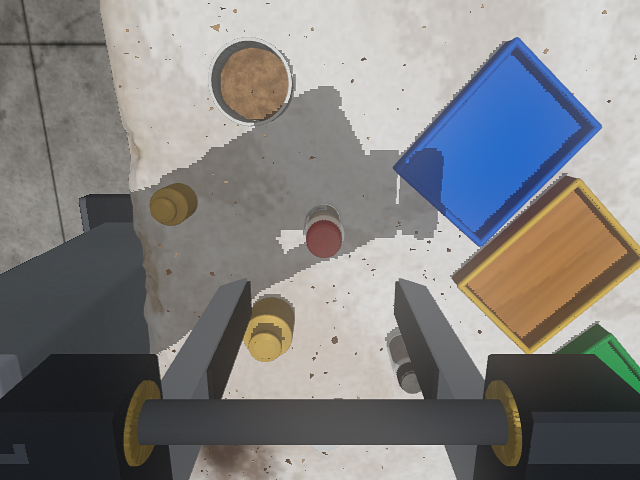

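The wrist view shows the red vial at (324,238), centred between the fingers, with the blue and brown trays on the right and the tin at the top. Now the grasp.

servo_tool(plan=[[70,0.002,0,0.025,0,0,0],[70,0,0,0.03,0,0,0],[70,0,0,0.03,0,0,0],[70,0,0,0.025,0,0,0],[70,0,0,0.016,0,0,0],[70,0,0,0,0,0,0],[20,0,0,0,0,0,0],[20,0,0,0,0,0,0]], force=20)

```text
time_s: 3.15
ee_pos: [0.4372, 0.2993, 0.0204]
eef_rot: [3.14, -0.001, 1.575]
force: [0.6, 0.8, 0.1]
grip_width: 0.049
grip_force: 0.0
```

servo_tool(plan=[[20,0,0,0,0,0,0],[20,0,0,0,0,0,0],[20,0,0,-0.02,0,0,0],[20,0,0,-0.03,0,0,0],[20,0,0,-0.03,0,0,0],[20,0,0,-0.03,0,0,0],[20,0,0,0,0,0,0],[20,0,0,0,0,0,0]])

```text
time_s: 4.15
ee_pos: [0.4364, 0.2987, 0.1285]
eef_rot: [-3.141, 0.001, 1.575]
force: [-0.3, 0.6, -1.1]
grip_width: 0.0273
grip_force: 20.0
```

servo_tool(plan=[[20,0.01,0.02,0,0,0,0],[20,0.013,0.024,0,0,0,0],[20,0.013,0.024,0,0,0,0],[20,0.013,0.024,0,0,0,0],[20,0.013,0.024,0,0,0,0],[20,0.011,0.024,0.02,0,0,0],[20,0,0,0.02,0,0,0],[20,0,0,0,0,0,0]])

```text
time_s: 5.15
ee_pos: [0.575, 0.3716, 0.0863]
eef_rot: [-3.137, 0.003, 1.575]
force: [-0.1, -0.2, -0.3]
grip_width: 0.0272
grip_force: 20.0
```

servo_tool(plan=[[20,0,0,0.02,0,0,0],[20,0,0,0.02,0,0,0],[20,0,0,0.014,0,0,0],[20,0,0,0.006,0,0,0],[20,0,0,0,0,0,0],[20,0,0,0,0,0,0],[20,0,0,0,0,0,0],[20,0,0,0,0,0,0]])

```text
time_s: 6.15
ee_pos: [0.5767, 0.3726, 0.0298]
eef_rot: [3.141, -0.0, 1.575]
force: [0.3, -0.2, -0.5]
grip_width: 0.0273
grip_force: 20.0
```

servo_tool(plan=[[20,0,0,0.003,0,0,0],[20,0,0,0.002,0,0,0],[20,0,0,0,0,0,0],[20,0,0,0.001,0,0,0],[20,0,0,0,0,0,0],[20,0,0,0,0,0,0],[20,0,0,0,0,0,0],[20,0,0,0,0,0,0]])

```text
time_s: 7.15
ee_pos: [0.5766, 0.3727, 0.0244]
eef_rot: [3.141, -0.0, 1.575]
force: [-4.4, -1.5, 9.3]
grip_width: 0.0273
grip_force: 20.0
```

servo_tool(plan=[[45,0,0,0,0,0,0],[45,0,0,0,0,0,0],[45,0,0,0,0,0,0],[45,0,0,-0.02,0,0,0],[45,0,0,-0.03,0,0,0],[45,0,0,-0.04,0,0,0],[45,0,0,-0.04,0,0,0],[70,-0.02,-0.01,-0.02,0,0,0]])

```text
time_s: 8.15
ee_pos: [0.5671, 0.3532, 0.1773]
eef_rot: [3.138, -0.002, 1.576]
force: [-0.6, 0.2, 0.6]
grip_width: 0.0491
grip_force: 0.0
```

servo_tool(plan=[[70,-0.027,-0.011,0,0,0,-0.004],[70,-0.028,-0.011,0,0,0,0],[70,-0.028,-0.011,0,0,0,0],[70,-0.028,-0.011,0.01,0,0,0],[70,-0.027,-0.011,0.02,0,0,0],[70,-0.026,-0.01,0.02,0,0,0],[70,0,0,0,0,0,0],[70,0,0,0,0,0,0]])

```text
time_s: 9.15
ee_pos: [0.5036, 0.1886, 0.125]
eef_rot: [3.139, -0.001, 1.579]
force: [0.5, -0.7, -0.1]
grip_width: 0.0656
grip_force: 0.0
```

```bash
python3 - <<'E'
from h import *
c=snap('wrist','w2.png');P=world(c);m=np.isfinite(P[...,0])
for k,x,y,z in(('black',.501,.188,.048),('redv',.576,.372,.055),('loupe',.444,.11,.01),('large',.393,.21,.045)):
    s=P[m&(abs(P[...,0]-x)<.028)&(abs(P[...,1]-y)<.03)&(P[...,2]>z)&(P[...,2]<.08)]
    if len(s):print(k,len(s),(s[:,:2].min(0)+s[:,:2].max(0))/2,np.ptp(s[:,:2],axis=0),s[:,2].max())
print(ctrl.get_obs()['ee_pos'])
E
```

```text
black 817 [0.50292102 0.18950992] [0.02003294 0.01919138] 0.05954434632486727
loupe 826 [0.45183562 0.11105975] [0.02532864 0.04168459] 0.018660005932720936
large 1250 [0.39507931 0.2121753 ] [0.02475686 0.0241537 ] 0.05204456339542557
[0.50360359 0.18878593 0.12485728]
```

View pics/w2.png

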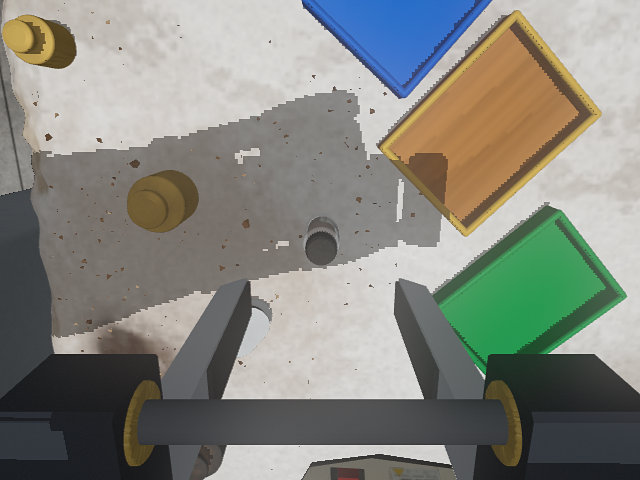

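The wrist view shows the black vial at (321,240) centred between the fingers. The depth data agrees to within 2 mm.

servo_tool(plan=[[70,0,-0.001,0.02,0,0,0.008],[70,0,0,0.03,0,0,0],[70,0,0,0.03,0,0,0],[70,0,0,0.02,0,0,0],[70,0,0,0.008,0,0,0],[70,0,0,0,0,0,0],[70,0,0,0,0,0,0],[15,0,0,0,0,0,0]])

```text
time_s: 10.2
ee_pos: [0.5022, 0.1881, 0.0162]
eef_rot: [3.14, -0.0, 1.571]
force: [-0.2, -0.3, 0.1]
grip_width: 0.0591
grip_force: 0.0
```

servo_tool(plan=[[15,0,0,0,0,0,0],[15,0,0,0,0,0,0],[15,0,0,0,0,0,0],[15,0,0,0,0,0,0],[15,0,0,0,0,0,0],[15,0,0,0,0,0,0],[15,0,0,0,0,0,0],[15,0,0,0,0,0,0]])

```text
time_s: 11.2
ee_pos: [0.5019, 0.188, 0.0155]
eef_rot: [3.141, -0.0, 1.571]
force: [0.4, -0.7, 1.7]
grip_width: 0.0232
grip_force: 20.0
```

servo_tool(plan=[[15,0,0,-0.02,0,0,0],[15,0,0,-0.03,0,0,0],[15,0,0,-0.03,0,0,0],[15,0.02,0.005,-0.02,0,0,0],[15,0.03,0.009,0,0,0,0],[15,0.03,0.009,0,0,0,0],[15,0.03,0.01,0,0,0,0],[15,0.02,0.006,0,0,0,0]])

```text
time_s: 12.2
ee_pos: [0.5409, 0.3192, 0.1151]
eef_rot: [-3.141, 0.0, 1.571]
force: [1.0, 0.2, -0.9]
grip_width: 0.0232
grip_force: 20.0
```

servo_tool(plan=[[15,0.016,0.004,0,0,0,0],[15,0,0,0.02,0,0,0],[15,0,0,0.03,0,0,0],[15,0,0,0.025,0,0,0],[15,0,0,0.012,0,0,0],[15,0,0,0.005,0,0,0],[15,0,0,0,0,0,0],[15,0,0,0,0,0,0]])

```text
time_s: 13.2
ee_pos: [0.5452, 0.3341, 0.0243]
eef_rot: [3.14, -0.001, 1.571]
force: [0.6, 0.2, -0.2]
grip_width: 0.0234
grip_force: 20.0
```

servo_tool(plan=[[15,0,0,0.002,0,0,0],[15,0,0,0.001,0,0,0],[15,0,0,0.001,0,0,0],[15,0,0,0.0005,0,0,0],[15,0,0,0,0,0,0],[15,0,0,0,0,0,0],[15,0,0,0,0,0,0],[15,0,0,0,0,0,0]])

```text
time_s: 14.2
ee_pos: [0.5449, 0.334, 0.0195]
eef_rot: [3.141, -0.0, 1.571]
force: [-2.7, -2.2, 5.1]
grip_width: 0.0233
grip_force: 20.0
```

servo_tool(plan=[[40,0,0,0,0,0,0],[40,0,0,0,0,0,0],[40,0,0,0,0,0,0],[40,0,0,-0.02,0,0,0],[40,0,0,-0.03,0,0,0],[40,0,0,-0.04,0,0,0],[40,0,0,-0.04,0,0,0],[70,-0.02,-0.02,0,0,0,0]])

```text
time_s: 15.2
ee_pos: [0.5262, 0.3149, 0.1537]
eef_rot: [3.135, -0.003, 1.571]
force: [-0.6, -0.2, -1.2]
grip_width: 0.0445
grip_force: 0.0
```

servo_tool(plan=[[75,-0.018,-0.022,0,0,0,0],[75,-0.018,-0.023,0,0,0,0],[75,-0.018,-0.023,0,0,0,0],[75,-0.018,-0.023,0,0,0,0],[75,-0.018,-0.023,0.015,0,0,0],[75,-0.0125,-0.017,0.015,0,0,0],[75,0,0,0.015,0,0,0],[75,0,0,0,0,0,0]], force=45)

```text
time_s: 16.2
ee_pos: [0.3942, 0.2117, 0.1039]
eef_rot: [-3.141, 0.0, 1.571]
force: [0.1, 1.0, 0.6]
grip_width: 0.0703
grip_force: 0.0
```

servo_tool(plan=[[75,0,0,0.02,0,0,0],[75,0,0,0.03,0,0,0],[75,0,0,0.025,0,0,0],[75,0,0,0.015,0,0,0],[75,0,0,0.004,0,0,0],[75,0,0,0,0,0,0],[75,0,0,0,0,0,0],[75,0,0,0,0,0,0]])

```text
time_s: 17.2
ee_pos: [0.3941, 0.2116, 0.0105]
eef_rot: [3.141, -0.0, 1.571]
force: [0.0, -0.1, -0.5]
grip_width: 0.0708
grip_force: 0.0
```

servo_tool(plan=[[75,0,0,0.0045,0,0,0],[30,0,0,0,0,0,0],[30,0,0,0,0,0,0],[30,0,0,0,0,0,0],[30,0,0,0,0,0,0],[30,0,0,0,0,0,0],[30,0,0,0,0,0,0],[30,0,0,0,0,0,0]])

```text
time_s: 18.2
ee_pos: [0.394, 0.2115, 0.0055]
eef_rot: [3.141, -0.0, 1.571]
force: [2.1, -0.5, 0.5]
grip_width: 0.0369
grip_force: 45.0
```

servo_tool(plan=[[30,0,0,-0.02,0,0,0],[30,0,0,-0.03,0,0,0],[30,0,0,-0.03,0,0,0],[30,0,0,-0.02,0,0,0],[30,0,0,0,0,0,0],[30,0,0,0,0,0,0],[30,0,0,0,0,0,0],[30,0,0,0,0,0,0]])

```text
time_s: 19.2
ee_pos: [0.3936, 0.2113, 0.1048]
eef_rot: [-3.14, 0.0, 1.571]
force: [-0.7, -0.9, -4.1]
grip_width: 0.0369
grip_force: 45.0
```

servo_tool(plan=[[30,0.008,0.03,0,0,0,0],[30,0.01,0.038,0,0,0,0],[30,0.01,0.04,0,0,0,0],[30,0.01,0.04,0,0,0,0],[30,0.01,0.04,0,0,0,0],[30,0.009,0.03,0,0,0,0],[30,0.003,0.012,0,0,0,0],[30,0,0,0,0,0,0]])

```text
time_s: 20.2
ee_pos: [0.6238, 0.2713, 0.1041]
eef_rot: [-3.14, 0.001, 1.571]
force: [0.2, -0.3, -6.1]
grip_width: 0.0371
grip_force: 45.0
```

```bash
python3 - <<'E'
from h import *
print(ctrl.get_obs()['ee_pos'])
c=snap('wrist','w3.png');P=world(c);h=cv2.cvtColor(c['pixels'],cv2.COLOR_RGB2HSV)
x,y,z=P[...,0],P[...,1],P[...,2]
for k,cx,cy,a in(('blue',.559,.351,50),('wood',.611,.2585,46),('green',.652,.135,43)):
    t=np.radians(a);u=(x-cx)*np.cos(t)+(y-cy)*np.sin(t);w=-(x-cx)*np.sin(t)+(y-cy)*np.cos(t)
    m=(z>.015)&(z<.024)&(abs(u)<.068)&(abs(w)<.052)
    print(k,m.sum(),'u',u[m].min(),u[m].max(),'w',w[m].min(),w[m].max(),cv2.minAreaRect((P[m][:,:2]*1000).astype(np.float32)))
E
```

```text
[0.62382682 0.27134908 0.10414093]
blue 5914 u -0.05714668791998889 0.060813444513773386 w -0.04523402164354125 0.04530120725868443 ((560.2147216796875, 352.44293212890625), (117.47516632080078, 89.19650268554688), 49.27960205078125)
wood 3309 u -0.05659180395505292 0.06111842958465519 w -0.0448559261264356 0.04444725899455707 ((612.8412475585938, 259.8247375488281), (117.50489044189453, 89.29518127441406), 46.20935821533203)
green 1420 u -0.05565391635842064 0.04577273960511459 w -0.04534617863205456 0.04427126938934244 ((633.3059692382812, 132.23043823242188), (75.14606475830078, 117.76172637939453), 13.739337921142578)
```

View pics/w3.png

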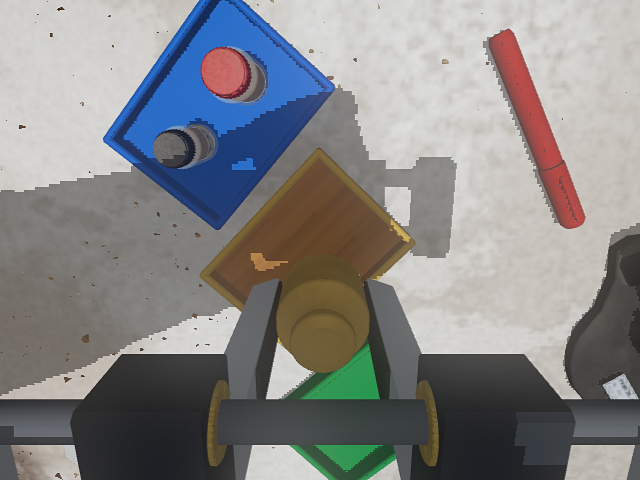

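The wrist view shows both vials upright in the blue tray (226,72 and 177,147), and the brass held at (323,310) over the brown tray. The tray centre agrees with the first measurement.

servo_tool(plan=[[30,0.0005,0.0005,0.02,0,0,0],[30,0,0,0.03,0,0,0],[30,0,0,0.022,0,0,0],[30,0,0,0.012,0,0,0],[30,0,0,0.005,0,0,0],[30,0,0,0,0,0,0],[30,0,0,0,0,0,0],[30,0,0,0,0,0,0]])

```text
time_s: 21.25
ee_pos: [0.6246, 0.2721, 0.0171]
eef_rot: [3.141, -0.0, 1.571]
force: [0.1, -0.4, -5.1]
grip_width: 0.0367
grip_force: 45.0
```

servo_tool(plan=[[30,0,0,0.002,0,0,0],[30,0,0,0.001,0,0,0],[30,0,0,0.001,0,0,0],[30,0,0,0.001,0,0,0],[30,0,0,0,0,0,0],[30,0,0,0,0,0,0],[30,0,0,0,0,0,0],[30,0,0,0,0,0,0]])

```text
time_s: 22.25
ee_pos: [0.6243, 0.272, 0.0115]
eef_rot: [3.142, -0.0, 1.571]
force: [0.1, -0.2, -5.1]
grip_width: 0.0371
grip_force: 45.0
```

servo_tool(plan=[[30,0,0,0.001,0,0,0],[30,0,0,0.001,0,0,0],[30,0,0,0.0005,0,0,0],[30,0,0,0,0,0,0],[30,0,0,0,0,0,0],[47,0,0,0,0,0,0],[47,0,0,0,0,0,0],[47,0,0,0,0,0,0]])

```text
time_s: 23.25
ee_pos: [0.6245, 0.272, 0.009]
eef_rot: [3.141, -0.0, 1.571]
force: [0.4, 0.5, -0.2]
grip_width: 0.0443
grip_force: 0.0
```

servo_tool(plan=[[47,0,0,-0.01,0,0,0],[47,0,0,-0.02,0,0,0],[47,0,0,-0.03,0,0,0],[47,0,0,-0.04,0,0,0],[47,0,0,-0.04,0,0,0],[60,0.005,-0.04,0,0,0,0],[60,0.005,-0.04,0,0,0,0],[60,0.005,-0.04,0,0,0,0]])

```text
time_s: 24.25
ee_pos: [0.5033, 0.2871, 0.1506]
eef_rot: [3.14, -0.001, 1.571]
force: [0.1, 0.1, -0.6]
grip_width: 0.0565
grip_force: 0.0
```

servo_tool(plan=[[65,0.004,-0.03,0,0,0,0],[65,0.005,-0.035,0,0,0,0],[65,0.005,-0.035,0,0,0,0],[65,0.005,-0.035,0.01,0,0,0],[65,0.003,-0.03,0.02,0,0,0],[65,0.002,-0.013,0.02,0,0,0],[65,0,0,0,0,0,0],[65,0,0,0,0,0,0]], force=35)

```text
time_s: 25.25
ee_pos: [0.3273, 0.3113, 0.1004]
eef_rot: [3.14, -0.001, 1.571]
force: [0.4, -0.7, -0.5]
grip_width: 0.0613
grip_force: 0.0
```

```bash
python3 - <<'E'
from h import *
c=snap('wrist');P=world(c);m=np.isfinite(P[...,0])
s=P[m&(abs(P[...,0]-.325)<.028)&(abs(P[...,1]-.311)<.03)&(P[...,2]>.03)&(P[...,2]<.05)]
print((s[:,:2].min(0)+s[:,:2].max(0))/2,np.ptp(s[:,:2],axis=0),s[:,2].max(),ctrl.get_obs()['ee_pos'])
E
```

```text
[0.32633425 0.31194785] [0.0176032  0.01789503] 0.03984648838910293 [0.32734642 0.31129375 0.10024447]
```

servo_tool(plan=[[65,0,-0.001,0.02,0,0,0],[65,0,0,0.03,0,0,0],[65,0,0,0.025,0,0,0],[65,0,0,0.013,0,0,0],[65,0,0,0.004,0,0,0],[65,0,0,0,0,0,0],[65,0,0,0,0,0,0],[65,0,0,0,0,0,0]])

```text
time_s: 26.3
ee_pos: [0.3256, 0.3112, 0.0075]
eef_rot: [3.141, -0.001, 1.571]
force: [-0.5, -0.1, 0.8]
grip_width: 0.0611
grip_force: 0.0
```

servo_tool(plan=[[65,0,0,0.003,0,0,0],[20,0,0,0,0,0,0],[20,0,0,0,0,0,0],[20,0,0,0,0,0,0],[20,0,0,0,0,0,0],[20,0,0,0,0,0,0],[20,0,0,0,0,0,0],[20,0,0,0,0,0,0]])

```text
time_s: 27.3
ee_pos: [0.3254, 0.311, 0.004]
eef_rot: [3.141, -0.0, 1.571]
force: [1.1, 0.2, 0.7]
grip_width: 0.027
grip_force: 35.0
```

servo_tool(plan=[[20,0,0,-0.02,0,0,0],[20,0,0,-0.03,0,0,0],[20,0,0,-0.03,0,0,0],[20,0,0,-0.03,0,0,0],[20,0,0,-0.02,0,0,0],[20,0,0.02,0,0,0,0],[20,0,0.04,0,0,0,0],[20,0,0.04,0,0,0,0]])

```text
time_s: 28.3
ee_pos: [0.4262, 0.3109, 0.1338]
eef_rot: [-3.141, 0.0, 1.571]
force: [0.9, 0.0, -1.6]
grip_width: 0.0268
grip_force: 35.0
```

servo_tool(plan=[[20,-0.014,0.035,0,0,0,0],[20,-0.016,0.04,0,0,0,0],[20,-0.016,0.04,0,0,0,0],[20,-0.015,0.035,0,0,0,0],[20,-0.008,0.02,0,0,0,0],[20,0,0,0,0,0,0.1],[20,0,0,0,0,0,0.15],[20,0,0,0,0,0,0.15]])

```text
time_s: 29.3
ee_pos: [0.595, 0.2418, 0.1333]
eef_rot: [-3.14, 0.001, 1.166]
force: [0.2, 0.6, -1.0]
grip_width: 0.0269
grip_force: 35.0
```

servo_tool(plan=[[20,0,0,0,0,0,0.15],[20,0,0,0,0,0,0.15],[20,0,0,0,0,0,0.07],[20,0,0,0.02,0,0,0],[20,0,0,0.03,0,0,0],[20,0,0,0.02,0,0,0],[20,0,0,0,0,0,0],[20,0,0,0,0,0,0]])

```text
time_s: 30.3
ee_pos: [0.5958, 0.2421, 0.065]
eef_rot: [3.141, -0.001, 0.801]
force: [-0.0, -0.6, -1.4]
grip_width: 0.0268
grip_force: 35.0
```

servo_tool(plan=[[20,0,0,0.02,0,0,0],[20,0,0,0.02,0,0,0],[20,0,0,0.009,0,0,0],[20,0,0,0.003,0,0,0],[20,0,0,0,0,0,0],[20,0,0,0,0,0,0],[20,0,0,0,0,0,0],[20,0,0,0,0,0,0]])

```text
time_s: 31.3
ee_pos: [0.5954, 0.242, 0.0122]
eef_rot: [3.141, -0.0, 0.801]
force: [0.0, 0.2, -1.4]
grip_width: 0.0274
grip_force: 35.0
```

servo_tool(plan=[[20,0,0,0.001,0,0,0],[20,0,0,0.001,0,0,0],[20,0,0,0.001,0,0,0],[20,0,0,0.001,0,0,0],[20,0,0,0,0,0,0],[20,0,0,0,0,0,0],[20,0,0,0,0,0,0],[20,0,0,0,0,0,0]])

```text
time_s: 32.3
ee_pos: [0.5953, 0.242, 0.008]
eef_rot: [3.142, -0.0, 0.801]
force: [-1.4, 0.4, 1.5]
grip_width: 0.0269
grip_force: 35.0
```

servo_tool(plan=[[40,0,0,0,0,0,0],[40,0,0,0,0,0,0],[40,0,0,0,0,0,0],[40,0,0,-0.01,0,0,0],[40,0,0,-0.03,0,0,0],[40,0,0,-0.04,0,0,0],[40,0,0,-0.04,0,0,0],[60,-0.02,0,0,0,0,0]])

```text
time_s: 33.3
ee_pos: [0.5829, 0.2284, 0.1321]
eef_rot: [3.139, -0.006, 0.801]
force: [-0.6, -0.1, -0.8]
grip_width: 0.0445
grip_force: 0.0
```

servo_tool(plan=[[60,-0.035,-0.003,0,0,0,0],[60,-0.035,-0.003,0,0,0,0],[60,-0.035,-0.003,0,0,0,0],[60,-0.035,-0.004,0,0,0,0],[60,-0.028,-0.004,0,0,0,0],[60,-0.0115,0,0,0,0,0],[60,0,0,0,0,0,-0.12],[60,0,0,0,0,0,0]])

```text
time_s: 34.3
ee_pos: [0.4448, 0.1107, 0.1284]
eef_rot: [3.141, -0.001, 0.92]
force: [-0.4, -0.3, 1.3]
grip_width: 0.0564
grip_force: 0.0
```

```bash
python3 - <<'E'
from h import *
c=snap('wrist','w4.png');P=world(c);m=np.isfinite(P[...,0])
s=P[m&(abs(P[...,0]-.445)<.035)&(abs(P[...,1]-.111)<.035)&(P[...,2]>.011)&(P[...,2]<.03)]
print(len(s),cv2.minAreaRect((s[:,:2]*1000).astype(np.float32)),ctrl.get_obs()['ee_pos'],ctrl.get_obs()['eef_rot'])
E
```

```text
2113 ((445.0923767089844, 110.68096923828125), (45.44375228881836, 27.924837112426758), 51.940040588378906) [0.44469655 0.1107674  0.12823409] [ 3.14122471e+00 -4.44916738e-04  9.18528383e-01]
```

View pics/w4.png

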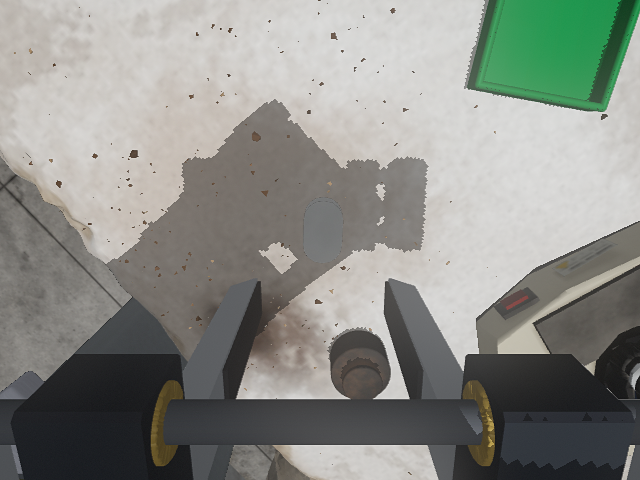

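The wrist view shows the loupe at (323,228), lined up between the fingers, with the dark weight at (360,360) clear of them.

servo_tool(plan=[[60,0,0,0.03,0,0,0.012],[60,0,0,0.03,0,0,0],[60,0,0,0.03,0,0,0],[60,0,0,0.02,0,0,0],[60,0,0,0.008,0,0,0],[60,0,0,0.002,0,0,0],[60,0,0,0,0,0,0],[60,0,0,0,0,0,0]], force=20)

```text
time_s: 35.35
ee_pos: [0.4446, 0.1107, 0.0086]
eef_rot: [3.141, -0.001, 0.909]
force: [0.7, -0.1, -0.6]
grip_width: 0.0562
grip_force: 0.0
```

servo_tool(plan=[[60,0,0,0.003,0,0,0],[60,0,0,0.001,0,0,0],[20,0,0,0,0,0,0],[20,0,0,0,0,0,0],[20,0,0,0,0,0,0],[20,0,0,0,0,0,0],[20,0,0,0,0,0,0],[20,0,0,0,0,0,0]])

```text
time_s: 36.35
ee_pos: [0.4443, 0.1106, 0.004]
eef_rot: [3.142, -0.0, 0.909]
force: [-0.2, 0.9, 0.8]
grip_width: 0.0266
grip_force: 19.9
```

servo_tool(plan=[[20,0,0,-0.02,0,0,0],[20,0,0,-0.03,0,0,0],[20,0,0,-0.03,0,0,0],[20,0,0,-0.03,0,0,0],[20,0,0,0,0,0,0],[20,0,0,0,0,0,-0.15],[20,0,0,0,0,0,-0.15],[20,0,0,0,0,0,-0.15]])

```text
time_s: 37.35
ee_pos: [0.4436, 0.1105, 0.1125]
eef_rot: [-3.14, 0.001, 1.364]
force: [-0.0, -0.4, -0.8]
grip_width: 0.0266
grip_force: 19.9
```

servo_tool(plan=[[20,0,0,0,0,0,-0.15],[20,0,0,0,0,0,-0.06],[20,0,0,0,0,0,0],[20,0,0,0,0,0,0],[20,0,0,0,0,0,0],[20,0,0,0,0,0,0],[20,0,0,0,0,0,0],[20,0,0,0,0,0,0]])

```text
time_s: 38.35
ee_pos: [0.4443, 0.1106, 0.114]
eef_rot: [3.141, -0.0, 1.569]
force: [-0.3, 0.5, -1.9]
grip_width: 0.0268
grip_force: 19.9
```

servo_tool(plan=[[20,0.01,0.02,0,0,0,0],[20,0.012,0.03,0,0,0,0],[20,0.012,0.03,0,0,0,0],[20,0,0.03,0,0,0,0],[20,0,0.03,0,0,0,0],[20,0,0.02,0,0,0,0],[20,0,0,0,0,0,0],[20,0,0,0,0,0,0]])

```text
time_s: 39.35
ee_pos: [0.6036, 0.1443, 0.1137]
eef_rot: [-3.141, 0.0, 1.569]
force: [-0.9, 0.1, -0.7]
grip_width: 0.027
grip_force: 19.9
```

```bash
python3 - <<'E'
from h import *
a=snap('side','s2.png');b=snap('wrist','w5.png');P=world(b)
cv2.imwrite('pics/m5.png',cv2.resize(np.hstack([a['pixels'][150:450,290:],b['pixels'][:300,:]])[:,:,::-1],None,fx=.8,fy=.8))
x,y,z=P[...,0],P[...,1],P[...,2]
cx,cy,t=.6525,.135,np.radians(43);u=(x-cx)*np.cos(t)+(y-cy)*np.sin(t);w=-(x-cx)*np.sin(t)+(y-cy)*np.cos(t)
m=(z>.015)&(z<.024)&(abs(u)<.066)&(abs(w)<.052)
print(m.sum(),u[m].min(),u[m].max(),w[m].min(),w[m].max())
m=(z>.05)&(x>.62)&(y>-.05);print('tall',m.sum(),P[m].min(0) if m.any() else '',P[m].max(0) if m.any() else '')
E
```

```text
3401 -0.055036916760730165 0.06156772460880945 -0.04512944097403171 0.04422020974429307
tall 25997 [ 0.62000027 -0.00110066  0.05004372] [0.81283611 0.28121842 0.23687532]
```

View pics/m5.png

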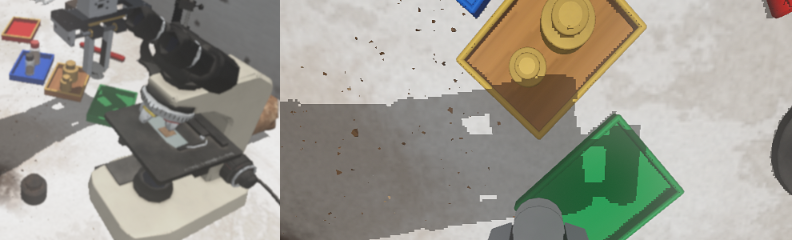

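The wrist view (right half) shows both brass weights upright in the brown tray. In the side view the microscope is clear of the gripper. A dark object shows at the right edge (790,160), so I'll find where it stands.

```bash
python3 - <<'E'
from h import *
b=snap('wrist');P=world(b)
q=P[:300,560:];v=np.isfinite(q[...,0])&(q[...,2]>.03)
n,l,st,_=cv2.connectedComponentsWithStats(v.astype(np.uint8))
for i in range(1,n):
    if st[i,4]>80: s=q[l==i];print(st[i]+[560,0,0,0,0],s.min(0).round(3),s.max(0).round(3))
E
python3 - <<'E'
from h import *
b=snap('wrist');P=world(b)
for r in(180,200,220,260): print(r,P[r,620].round(3),P[r,636].round(3),b['z_map'][r,636])
d=np.load('scene1.npz')['P'].reshape(-1,3)
d=np.concatenate([d,np.load('side1.npz')['P'].reshape(-1,3)])
for x in np.arange(.72,.9,.02):
    print('%.2f'%x,' '.join('%3d'%(100*max(0,s[:,2].max())) if len(s:=d[(abs(d[:,0]-x)<.01)&(abs(d[:,1]-y)<.01)]) else '  .' for y in np.arange(.30,.03,-.02)))
E
```

```text
180 [0.806 0.182 0.006] [0.815 0.182 0.009] 0.28550243
200 [0.807 0.169 0.009] [0.818 0.169 0.009] 0.2894834
220 [0.814 0.153 0.003] [0.821 0.154 0.009] 0.29326487
260 [0.822 0.122 0.001] [ 0.834  0.122 -0.   ] 0.31105018
0.72   0   0   0   0   0   0   0   2   2   0   .   .   .   .
0.74   0   0   0   0   0   0   0   0   0   0   .   .   .   .
0.76   1   0   0   0   0   0   0   0   .   .   .   .   .   .
0.78   2   1   0   0   0   0   0   0   .   .   .   .   .   .
0.80   0   1   0   0   0   0   0   0   .   .   .   .   .   .
0.82   0   3   8   8   1   1   .   .   .   .   .   .   .   .
0.84   0   0   8   9  19  26  26  26   .   .   .   0   .   .
0.86   0   .   6   1  20  26  27  26   .   .   .   0   .   .
0.88   0   0   0   1  26  26  27  26   .   .   .   .   .   .
0.90   0   0   0   0   .  26  26   .   .   .   .   .   .   .
```

It is a stand base, low, at x ≥ 0.80, and tall only from x ≥ 0.83. The gripper body reaches about 0.745, so it is clear.

servo_tool(plan=[[20,-0.002,0.026,0,0,0,0],[20,-0.001,0.026,0,0,0,0],[20,0,0,0.02,0,0,0],[20,0,0,0.03,0,0,0],[20,0,0,0.03,0,0,0],[20,0,0,0.015,0,0,0],[20,0,0,0.004,0,0,0],[20,0,0,0,0,0,0]])

```text
time_s: 40.55
ee_pos: [0.6565, 0.1412, 0.0156]
eef_rot: [3.141, -0.0, 1.569]
force: [0.4, 0.2, -0.9]
grip_width: 0.0265
grip_force: 19.9
```

servo_tool(plan=[[20,0,0,0.002,0,0,0],[20,0,0,0.001,0,0,0],[20,0,0,0.001,0,0,0],[20,0,0,0,0,0,0],[20,0,0,0,0,0,0],[20,0,0,0,0,0,0],[20,0,0,0,0,0,0],[20,0,0,0,0,0,0]])

```text
time_s: 41.55
ee_pos: [0.6563, 0.1412, 0.011]
eef_rot: [3.142, -0.0, 1.569]
force: [0.4, 1.0, -1.6]
grip_width: 0.0266
grip_force: 19.9
```

servo_tool(plan=[[20,0,0,0.001,0,0,0],[20,0,0,0.001,0,0,0],[20,0,0,0.001,0,0,0],[20,0,0,0,0,0,0],[20,0,0,0,0,0,0],[20,0,0,0,0,0,0],[20,0,0,0,0,0,0],[20,0,0,0,0,0,0]])

```text
time_s: 42.55
ee_pos: [0.6563, 0.1411, 0.008]
eef_rot: [-3.142, 0.0, 1.569]
force: [-2.3, -0.9, 3.0]
grip_width: 0.0264
grip_force: 19.9
```

servo_tool(plan=[[40,0,0,0,0,0,0],[40,0,0,0,0,0,0],[40,0,0,0,0,0,0],[40,0,0,-0.01,0,0,0],[40,0,0,-0.03,0,0,0],[40,0,0,-0.04,0,0,0],[40,0,0,-0.04,0,0,0],[40,0,-0.02,0,0,0,0]])

```text
time_s: 43.55
ee_pos: [0.638, 0.1413, 0.1322]
eef_rot: [3.135, -0.001, 1.568]
force: [-0.3, -0.4, -0.7]
grip_width: 0.0376
grip_force: 0.0
```

servo_tool(plan=[[40,0,-0.04,-0.01,0,0,0],[40,0,-0.04,-0.01,0,0,0],[40,0,-0.04,-0.01,0,0,0],[40,0,-0.04,-0.01,0,0,0],[40,0,-0.03,0,0,0,0],[40,0,0,0,0,0,0],[40,0,0,0,0,0,0],[40,0,0,0,0,0,0]])

```text
time_s: 44.55
ee_pos: [0.4469, 0.1415, 0.1679]
eef_rot: [-3.142, 0.0, 1.568]
force: [0.1, 0.2, 0.3]
grip_width: 0.0375
grip_force: 0.0
```

```bash
python3 - <<'E'
from h import *
c=snap('scene','s3.png');P=world(c);x,y,z=P[...,0],P[...,1],P[...,2]
cv2.imwrite('pics/s3c.png',cv2.resize(c['pixels'][150:350,220:460],None,fx=3,fy=3)[:,:,::-1])
for k,cx,cy,z0,z1 in(('redv',.5767,.3727,.06,.08),('blackv',.545,.334,.052,.066),('large',.6245,.272,.045,.07),('small',.5953,.242,.036,.05),('loupe',.656,.141,.012,.04),('dark',.4003,.0061,.035,.06),('tin',.3897,.394,.02,.06)):
    m=(abs(x-cx)<.026)&(abs(y-cy)<.026)&(z>z0)&(z<z1)
    s=P[m];print(k,m.sum(),((s.min(0)+s.max(0))/2).round(4)[:2] if len(s) else '', np.percentile(s[:,2],97).round(4) if len(s) else '')
print(ctrl.get_obs()['ee_pos'])
E
```

```text
redv 8 [0.5827 0.3637] 0.0707
blackv 0  
large 68 [0.6222 0.2727] 0.0559
small 76 [0.6035 0.25  ] 0.0476
loupe 141 [0.6556 0.1423] 0.0231
dark 182 [0.4016 0.0059] 0.0446
tin 384 [0.3897 0.3941] 0.0417
[0.44677809 0.14149883 0.16780639]
```

View pics/s3c.png

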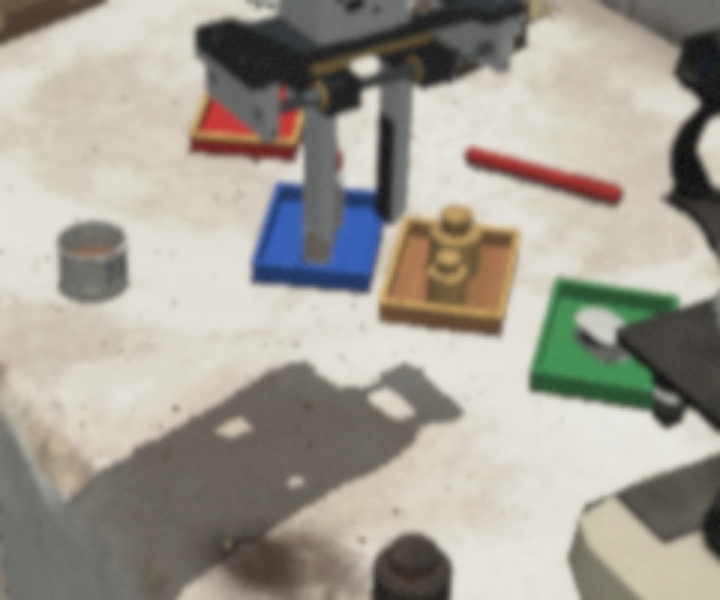

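The crop shows both brass weights in the brown tray (450,265) and the loupe flat in the green tray (600,330). The tin and dark weight haven't moved. The fingers hide the vials, so I'll check those from the side camera.

```bash
python3 - <<'E'
from h import *
c=snap('side','s4.png');P=world(c);x,y,z=P[...,0],P[...,1],P[...,2]
for k,cx,cy,z0,z1 in(('redv',.5767,.3727,.06,.08),('blackv',.545,.334,.052,.066),('large',.6245,.272,.045,.07),('small',.5953,.242,.036,.05),('loupe',.656,.141,.012,.04)):
    m=(abs(x-cx)<.02)&(abs(y-cy)<.02)&(z>z0)&(z<z1)
    s=P[m];print(k,m.sum(),((s.min(0)+s.max(0))/2).round(4)[:2] if len(s) else '', np.percentile(s[:,2],97).round(4) if len(s) else '')
cv2.imwrite('pics/s4c.png',cv2.resize(c['pixels'][180:330,270:470],None,fx=3,fy=3)[:,:,::-1])
E
```

```text
redv 4 [0.5647 0.3742] 0.0662
blackv 65 [0.5412 0.3323] 0.062
large 94 [0.6227 0.2717] 0.0541
small 63 [0.5999 0.2465] 0.0427
loupe 230 [0.6546 0.141 ] 0.0216
```

View pics/s4c.png

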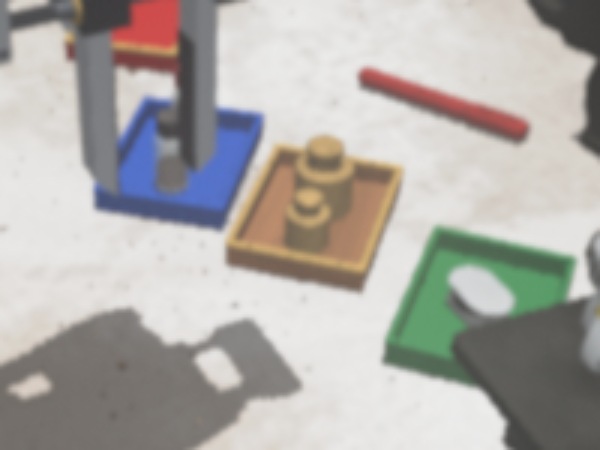

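The black vial is upright at (170,150). The red vial was upright in the view taken after both vials were placed, and nothing has been near it since.

```bash
python3 -c "
from station import ctrl
print(ctrl.hand_in())"
```

```text
the job is handed in; nothing more can be done
None
```

The job is handed in (no verdict came back): vials upright in the blue tray (the red one last seen before the brass was placed), brass weights upright in the wooden tray, hand lens flat in the green tray, and the dark weight and tin unmoved.

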